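Open the slicer's combination lock-out and hold up its shackle

TASK

The slicer is locked out for cleaning and has to go back to work: raise the splash cover of the lock-out box and lay it gently against its stop, turn the dial clockwise through its clicks until the pointer clicks in at the raised rib, then pull the steel shackle straight up out of the lock. Finish while holding the shackle up still, legs hanging down, with its feet at least 15 cm above the counter; leave the cover open and the dial at the rib, and do not disturb the other things on the counter.

Things in the scene. Friction and masses are not known exactly. Their poses are not given: they have to be found in the camera images.
- lockbox: Dark grey lock-out box screwed to the counter. Origin on the counter; its x points away from its front (which faces the robot), y left, z up. Housing x -98..36, y -92..84 mm, top at z 46; base plate 225 x 190 x 5; two hinge posts 118 high at x 105, y +-83. On its top: dial right, shackle left (through a hasp plate 4 thick), and before the dial (-x) the raised rib, 26 x 5 x 5 mm.
- cover (a joint): Splash cover: clear panel 180 x 172 mm in a steel frame over dial and shackle, hinged at its rear, bar handle in front. 0 = level, grows as its front rises; 1.66 rad = against its stop, just past upright. Starts 0 to 0.12. 0.35 kg; its stiff hinge (0.5 N m) keeps it where it is left; about 4 N at the bar lifts it.
- cover_bar (a point): Middle of the cover's handle: round steel bar, 12 mm thick, 96 mm long, parallel to the hinge, 40 mm before the cover's front edge, 220 mm from the hinge axis, about 120 mm above the counter with the cover level. Free all round (34 mm to the frame) between its two end arms; can be pinched from above and turns between the fingers as the cover swings.
- cover_hinge (a point): Point on the cover's hinge axis, mid-width, 118 mm above the counter, fixed to the box with the box's axes: the hinge axis is y, and the bar circles about it from the front (-x), up, to just behind upright.
- dial (a joint): Dial angle about the vertical. 0 = pointer faces the rib (box -x); positive is clockwise from above, so at q the pointer stands q clockwise of the rib. Range -1.40 to 0.70, starts -1.38 to -0.6. Clicks into a notch every 0.349 rad (20 deg), one exactly at 0; a click takes about 0.1 N m; let go, it settles in the nearest notch. The lock frees the shackle only within about 0.12 rad of 0.
- dial_grip (a point): On the dial's axis (box x -30, y -22 mm), at the height to grip, 76 mm above the counter; does not turn with the dial, axes are the box's. The dial is a black bar knob: bar 50 mm long along its pointer, 14 mm thick, 53 to 86 mm above the counter, pointed and with a light line at the pointer end, on a disc 56 mm across.
- shackle_bow (a point): Middle of the bar at the top of the steel shackle (box x -30, y 53 mm), 97 mm above the counter at the start. A loose U, about 0.16 kg, bar 10 mm thick, 97 mm tall, legs 40 mm apart one behind the other along the box's x, top straight for 18 mm; 50 mm stand above the hasp. z is up the legs. Free of the lock after rising 45 mm straight up (2 mm play); a tooth on the far foot is what the lock holds.
- shackle_feet (a point): Point midway between the lower ends of the shackle's two legs, 92 mm below the bow point; 5 mm above the counter at the start.
- mustard: Bystander: jar, 60 mm in diameter, 85 mm high, left of the box. Leave alone.
- labels: Bystander: roll of paper labels, 68 mm in diameter, 35 mm high, right of the box. Leave alone.
- pack_a: Bystander: food pack with clear lid, 150 x 105 x 50 mm. Leave alone.
- pack_b: Bystander: food pack with clear lid, 150 x 105 x 50 mm. Leave alone.
- spatula: Bystander: steel spatula 260 mm long, flat on the counter. Leave alone.
- tablet: Bystander: tablet in a rubber case, 250 x 180 x 14 mm, flat on the counter. Leave alone.
- tub: Bystander: white bowl, 90 mm in diameter, 70 mm high. Leave alone.

How it is judged:
By the outcome, as a careful person would: the job done as asked, in the order asked, and still so for the second after the job is handed in, while the arm keeps its last pose, push and grip.
It also fails if it takes over 72 s, if anything falls off the work surface, if the arm or the gripper's body presses on something with over 40 N, if the wrist force passes 120 N, or if a joint passes its speed limit or range.

ROBOT

A 7-joint arm with a two-finger parallel gripper is mounted at the origin on the work surface. World frame = base frame: x ahead of the robot, y to its left, z up, the work surface at z = 0. Lengths are in m, angles in degrees, forces in N, time in s.
With the tool pointing down it reaches from about 0.35 to 0.9 m from the base axis. Payload 19.9 kg.
Tool frame: the origin (TCP) lies on the centre line of the jaws, within the pads' length; the fingertips stand 8 mm ahead of it and the grasp point (between the pads) lies 11 mm behind it; z points along the fingers, y is the line along which they close (so a half turn about z gives the same grasp; the last joint's range is limited). The gripper opens to 85 mm and grips with 20 to 120 N. Pads are 22 mm wide; open, the fingers measure 114 mm over their backs; the gripper's body (76 mm by 85 mm) begins 54 mm behind the grasp point. The pads swing forward as they close: fully open they stand 13 mm farther back than shut.
Start: joints at [66.263, 23.915, -0.59, 92.452, 0.269, 63.638, -3.037], TCP at [0.228, -0.582, 0.21] pointing down, gripper open.
Joint ranges: [-161.28, 161.28], [-22.2, 115.67], [-73.04, 71.86], [3.21, 147.25], [-68.34, 248.33], [10.77, 114.83], [-161.83, 161.83]. Speed limits (degrees/s): [108.29, 108.29, 136.94, 136.94, 172.46, 172.46, 172.46].

INTERFACE

Orientations are given as [roll, pitch, yaw] about the fixed x, y, z axes, in that order (R = Rz(yaw) Ry(pitch) Rx(roll)).
In Python, from plant import * gives the robot as it stands. The module is installed in compiled form; this text tells all that it offers.
- The arm moves only by the tool drive_tool, never from a script. Its argument "moves" is a list of rows, each an object of numbers: "tx", "ty", "tz": the shift along the tool's x, y, z in m; "turn": the turn about the tool's z in rad. A call has 1 to 20 rows; each row is the pose to reach, as a shift and turn from the pose commanded when the call began, along the tool's axes at that moment; what a row does not reach only later rows make up. A row lasts 1/10 s, in which the tool goes at most 50 mm and 8.59 degrees, less where a joint would pass 70% of its speed; a pose out of reach is approached as far as the arm can. A call with a gripper value outside its range is refused whole. "grip" is the finger opening in m, from 0 to 0.0854, set as the call begins (left out, the last holds). The fingers move at their own pace and stop on an object; the grip force is fixed at half the most. Time passes only in rows, so rows that repeat a pose let the fingers close. It gives the time, the measured TCP pose, the force, the opening and the grip force at its end, in the units of the state.
- get_state(): the state, without advancing time (a new reading comes with each control period).
- grab_frame(name): name is "side" or "top"; returns a dict with "frame" (400x640x3 uint8, blue, green, red), "range_z" (400x640 float32, m along the optical axis (not along the pixel's ray), 0 where there is no reading), "fovy" (degrees; the focal length in pixels is half the picture's height over the tangent of half this angle, whatever the lens; pixels are square), "cx", "cy" (the principal point, pixels), "distortion" ([k1, k2, p1, p2, k3] as OpenCV has them; the pictures are not rectified), "R" (3x3) and "t" (3): a world point X has camera coordinates R X + t. Camera axes: x right, y down, z forward; pixel columns grow to the right and rows downward; lengths in m; the calibration is good to about 2 mm. A picture is of the moment at which its call begins.
- hand_in(): hands the job in; it is judged then, once.
Trained networks look in the newest picture that a camera, given by its name, has taken for a name from the list of things; names that differ only in an ending like _2 or _b are one class to them, and where a whole thing is asked for, a point or a joint stands for the part that bears it (a point fixed in the world has none). Each returns a list of dicts, best first, with "confidence" (0 to 1); they miss things now and then, are a little off and sometimes report something else, mostly with a low value. They report only what shows in the picture. A call takes as long as a camera call.
- masks_of(camera, label): "region" (400x640 bool, what is visible of it) and "location" ([column, row] in pixels, amid what is visible of it).
The state is a dict: "clock": time; "joint_positions": joint angles; "joint_velocities": joint speeds; "joint_efforts": joint torques, N m; "tcp_pos": TCP position; "ee_rot": TCP orientation; "force": force on the tool from outside, world axes, zero at the start; "moment": the same for the moment, N m; "opening": finger opening in m; "finger_force": force on a finger pad.
Only numpy, scipy, OpenCV 4.12 (cv2) and the standard library are available. Lean on these libraries where they do the work, as an engineer would, in place of code of your own. Each camera call takes 0.05 s, during which the arm holds its last target. There are 200 camera calls.

## Working session

There is one attempt and no reset: what is moved stays moved. The work goes in short steps, Python scripts to look and compute and a tool call to move; the robot and the scene stay as the last step left them, time stands still between calls to the robot, and variables do not carry over. Pictures are saved under pics/ and viewed, at most 10 in all, crops included, and the job is handed in when it is done.

Besides the shell and the picture viewer there is one more tool, called after "Request:" by a JSON object that holds its "api" and its "payload". drive_tool: Moves the arm, as the interface text tells. Its arguments: {"type":"object","properties":{"moves":{"type":"array","items":{"type":"object","properties":{"tx":{"type":"number"},"ty":{"type":"number"},"tz":{"type":"number"},"turn":{"type":"number"}}}},"grip":{"type":"number"}},"required":["moves"]}

```bash
mkdir -p pics; cat > h.py <<'E'
from plant import *
import numpy as np, cv2
def K(f):
    fl=200/np.tan(np.radians(f["fovy"])/2); return np.array([[fl,0,f["cx"]],[0,fl,f["cy"]],[0,0,1]])
def w(f,uv,z=None):
    """world points of pixels via range"""
    uv=np.asarray(uv,float).reshape(-1,2)
    n=cv2.undistortPoints(uv.reshape(-1,1,2),K(f),np.array(f["distortion"])).reshape(-1,2)
    d=f["range_z"][uv[:,1].astype(int),uv[:,0].astype(int)]
    c=np.c_[n*d[:,None],d]; R=np.array(f["R"]);t=np.array(f["t"])
    if z is not None:
        r=np.c_[n,np.ones(len(n))]@R; o=-R.T@t
        return o+r*((z-o[2])/r[:,2])[:,None]
    return (c-t)@R
def px(f,X):
    R=np.array(f["R"]);return cv2.projectPoints(np.asarray(X,float).reshape(-1,1,3),cv2.Rodrigues(R)[0],np.array(f["t"]),K(f),np.array(f["distortion"]))[0].reshape(-1,2)
E
python3 - <<'E'
from h import *
for n in("top","side"):
    f=grab_frame(n);cv2.imwrite(f"pics/{n}0.png",f["frame"]);np.save(n+"0.npy",f,allow_pickle=True)
    print(n,-np.array(f["R"]).T@f["t"])
    for l in("lockbox","cover","cover_bar","dial","shackle_bow"):
        for m in masks_of(n,l)[:2]:
            v,u=np.nonzero(m["region"]&(f["range_z"]>0)); P=w(f,np.c_[u,v])
            print(l,round(m["confidence"],2),m["location"],len(u),np.median(P,0).round(3),np.percentile(P,2,axis=0).round(3),np.percentile(P,98,axis=0).round(3))
s=get_state();print(s["tcp_pos"],s["ee_rot"],s["clock"],s["opening"])
E
```

```text
top [0.34728063 0.02892864 1.60816994]
lockbox 0.69 [287.9, 206.0] 3829 [0.547 0.075 0.126] [ 0.438 -0.014  0.005] [0.659 0.164 0.136]
lockbox 0.31 [237.5, 191.8] 287 [0.593 0.241 0.084] [0.57  0.218 0.012] [0.621 0.27  0.091]
cover 0.84 [283.4, 200.2] 3158 [0.561 0.075 0.127] [ 0.438 -0.006  0.118] [0.657 0.159 0.136]
cover_bar 0.88 [283.4, 200.5] 3201 [0.561 0.078 0.127] [ 0.438 -0.006  0.118] [0.658 0.159 0.136]
side [0.20239744 0.9512731  1.2879377 ]
lockbox 0.81 [325.3, 224.3] 5570 [0.546 0.114 0.122] [ 0.438 -0.008  0.001] [0.669 0.173 0.134]
cover 0.65 [324.5, 213.6] 3183 [0.556 0.089 0.126] [ 0.433 -0.005  0.113] [0.654 0.168 0.134]
cover_bar 0.78 [319.9, 213.8] 3263 [0.555 0.088 0.126] [ 0.433 -0.005  0.053] [0.654 0.168 0.134]
cover_bar 0.39 [321.4, 226.0] 5435 [0.547 0.115 0.122] [ 0.438 -0.006  0.001] [0.668 0.173 0.134]
shackle_bow 0.18 [326.2, 215.1] 3189 [0.555 0.089 0.126] [ 0.433 -0.004  0.111] [0.653 0.168 0.134]
[ 0.22762636 -0.58207051  0.21048043] [-1.79997835e+02  2.53554626e-03  2.13599215e+01] 0.6 0.08524153207931043
```

View pics/top0.png

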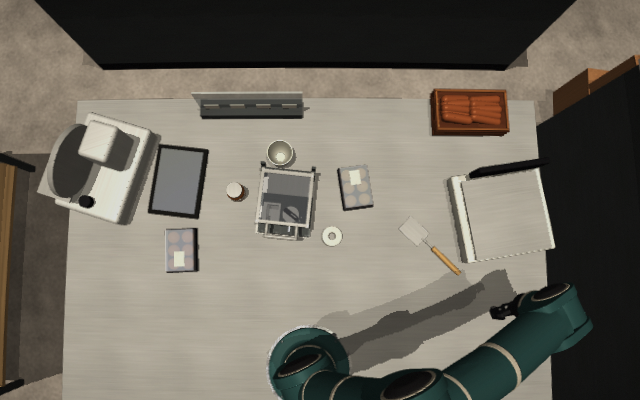

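View pics/side0.png

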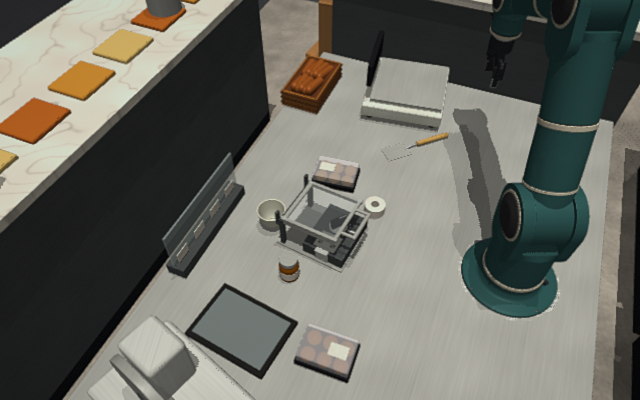

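Box sits near x 0.55, y 0.08, almost square to the base. I'll zoom in and fit its pose.

```bash
python3 - <<'E'
from h import *
ims=[]
for n,(x,y) in(("top",(240,150)),("side",(260,165))):
    f=np.load(n+"0.npy",allow_pickle=True).item()
    ims.append(cv2.resize(f["frame"][y:y+110,x:x+90 if n=="top" else x+130],None,fx=4 if n=="top" else 3.2,fy=4 if n=="top" else 3.2,interpolation=cv2.INTER_CUBIC)) 
    v,u=np.mgrid[y:y+110,x:x+130]; P=w(f,np.c_[u.ravel(),v.ravel()])
    P=P[(P[:,2]>.1)&(P[:,2]<.2)&(abs(P[:,0]-.55)<.15)&(abs(P[:,1]-.08)<.11)]
    A=np.c_[P,np.ones(len(P))];c=np.linalg.lstsq(np.c_[P[:,:2],np.ones(len(P))],P[:,2],rcond=None)[0]
    r=cv2.minAreaRect((P[:,:2]*1000).astype(np.float32))
    print(n,len(P),c,r)
    np.save(n+"P.npy",P)
    for a in np.arange(.42,.70,.02):
        q=P[abs(P[:,0]-a)<.01]; 
        if len(q):print(round(a,2),len(q),np.percentile(q[:,1],[1,99]).round(3),np.median(q[:,2]).round(3))
h=max(i.shape[0] for i in ims)
o=np.hstack([cv2.copyMakeBorder(i,0,h-i.shape[0],0,0,cv2.BORDER_CONSTANT) for i in ims]);print(o.shape);cv2.imwrite("pics/c0.png",o)
E
```

```text
top 3242 [-0.03641448  0.00306642  0.14753721] ((553.1044311523438, 78.26216125488281), (180.32168579101562, 244.83389282226562), 83.63496398925781)
0.42 6 [0.04  0.055] 0.132
0.44 130 [0.036 0.141] 0.134
0.46 48 [0.001 0.14 ] 0.132
0.48 243 [0.001 0.168] 0.131
0.5 324 [-0.002  0.168] 0.129
0.52 324 [-0.002  0.165] 0.128
0.54 324 [-0.006  0.165] 0.128
0.56 330 [-0.009  0.162] 0.127
0.58 317 [-0.009  0.159] 0.127
0.6 321 [-0.012  0.157] 0.125
0.62 323 [-0.015  0.156] 0.125
0.64 337 [-0.019  0.153] 0.125
0.66 187 [-0.023  0.154] 0.124
0.68 28 [0.141 0.155] 0.134
side 3353 [-0.04099448 -0.01532005  0.14964476] ((549.9072875976562, 80.79776763916016), (188.72254943847656, 247.07095336914062), 82.57964324951172)
0.42 35 [0.042 0.107] 0.133
0.44 118 [0.041 0.145] 0.133
0.46 72 [0.004 0.143] 0.13
0.48 283 [0.002 0.171] 0.13
0.5 344 [-0.001  0.172] 0.128
0.52 336 [-0.002  0.17 ] 0.127
0.54 331 [-0.005  0.168] 0.126
0.56 330 [-0.008  0.167] 0.126
0.58 328 [-0.008  0.164] 0.125
0.6 317 [-0.012  0.162] 0.124
0.62 319 [-0.015  0.16 ] 0.123
0.64 311 [-0.013  0.158] 0.123
0.66 179 [-0.024  0.16 ] 0.122
0.68 50 [0.141 0.16 ] 0.129
(440, 776, 3)
```

View pics/c0.png

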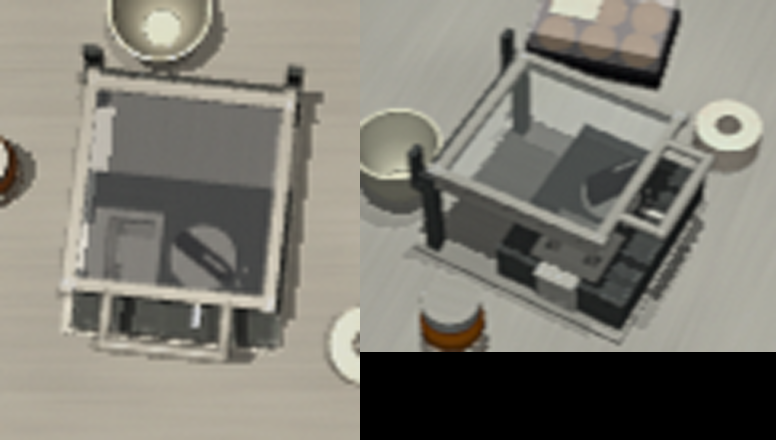

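Yaw is about -6.5°, the bar is near (0.436, 0.093, 0.128), and the dial pointer stands about 60° counter-clockwise of the rib. I'll move above the bar first.

```bash
cat >> h.py <<'E'
def go(p,yaw):
    s=get_state(); r=np.radians(s["ee_rot"]); y=r[2]; d=np.array(p)-s["tcp_pos"]
    t=-(np.radians(yaw)-y); t=(t+np.pi)%(2*np.pi)-np.pi
    print("tx %.4f ty %.4f tz %.4f turn %.4f"%(d[0]*np.cos(y)+d[1]*np.sin(y),d[0]*np.sin(y)-d[1]*np.cos(y),-d[2],t),s["ee_rot"].round(2) if hasattr(s["ee_rot"],'round') else s["ee_rot"])
E
python3 - <<'E'
from h import *
go((.436,.093,.21),83.5)
E
```

```text
tx 0.4399 ty -0.5528 tz 0.0005 turn -1.0845 [-180.      0.     21.36]
```

Request:
{"api": "drive_tool", "payload": {"moves": [{"tx": 0.1, "ty": -0.13, "turn": -0.2}, {"tx": 0.22, "ty": -0.28, "turn": -0.6}, {"tx": 0.33, "ty": -0.41, "turn": -0.8}, {"tx": 0.44, "ty": -0.553, "turn": -1.085}, {"tx": 0.44, "ty": -0.553, "turn": -1.085}, {"tx": 0.44, "ty": -0.553, "turn": -1.085}, {"tx": 0.44, "ty": -0.553, "turn": -1.085}, {"tx": 0.44, "ty": -0.553, "turn": -1.085}, {"tx": 0.44, "ty": -0.553, "turn": -1.085}, {"tx": 0.44, "ty": -0.553, "turn": -1.085}, {"tx": 0.44, "ty": -0.553, "turn": -1.085}, {"tx": 0.44, "ty": -0.553, "turn": -1.085}, {"tx": 0.44, "ty": -0.553, "turn": -1.085}, {"tx": 0.44, "ty": -0.553, "turn": -1.085}, {"tx": 0.44, "ty": -0.553, "turn": -1.085}, {"tx": 0.44, "ty": -0.553, "turn": -1.085}, {"tx": 0.44, "ty": -0.553, "turn": -1.085}, {"tx": 0.44, "ty": -0.553, "turn": -1.085}, {"tx": 0.44, "ty": -0.553, "turn": -1.085}, {"tx": 0.44, "ty": -0.553, "turn": -1.085}], "grip": 0.026}}

```text
invalid input
```

```bash
python3 - <<'E'
from h import *
go((.436,.093,.117),83.5);s=get_state();print(s["tcp_pos"],s["opening"],s["joint_positions"],s["clock"])
a=[]
for n in("top","side"):
    f=grab_frame(n);c=px(f,[[.436,.093,.128]])[0];print(n,c,px(f,[s["tcp_pos"]]))
    for p in([.436,.093,.128],[.6545,.068,.118],[.5177,.0615,.086],[.5262,.136,.097]):
        q=px(f,[p])[0].astype(int); f["frame"][q[1],q[0]]=(0,0,255)
    x,y=int(c[0])-45,int(c[1])-65; a.append(cv2.resize(f["frame"][y:y+110,x:x+95],None,fx=4,fy=4,interpolation=cv2.INTER_NEAREST))
cv2.imwrite("pics/c1.png",np.hstack(a))
E
```

```text
tx 0.4399 ty -0.5528 tz 0.0935 turn -1.0845 [-180.      0.     21.36]
[ 0.22762636 -0.58207051  0.21048043] 0.08524153207931043 [66.26323616 23.91444304 -0.58958115 92.45091767  0.26943761 63.63830698
 -3.03546253] 0.6
top [279.28375758 237.63325501] [[500.45903346 303.17061797]]
side [360.58927398 226.06848892] [[486.6682814   86.46710406]]
```

View pics/c1.png

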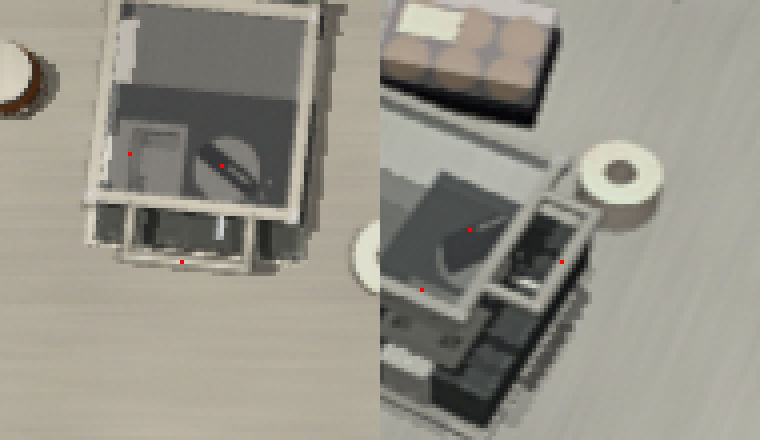

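The picture shows the predicted bar centre on the bar in both views (top 279,238; side 361,226). The move was refused, probably because `tz` was missing, so I'll retry with every field given.

Request:
{"api": "drive_tool", "payload": {"moves": [{"tx": 0.1, "ty": -0.13, "tz": 0.0, "turn": -0.2}, {"tx": 0.22, "ty": -0.28, "tz": 0.0, "turn": -0.6}, {"tx": 0.33, "ty": -0.41, "tz": 0.0, "turn": -0.8}, {"tx": 0.44, "ty": -0.553, "tz": 0.0, "turn": -1.085}, {"tx": 0.44, "ty": -0.553, "tz": 0.0, "turn": -1.085}, {"tx": 0.44, "ty": -0.553, "tz": 0.0, "turn": -1.085}, {"tx": 0.44, "ty": -0.553, "tz": 0.0, "turn": -1.085}, {"tx": 0.44, "ty": -0.553, "tz": 0.0, "turn": -1.085}, {"tx": 0.44, "ty": -0.553, "tz": 0.0, "turn": -1.085}, {"tx": 0.44, "ty": -0.553, "tz": 0.0, "turn": -1.085}, {"tx": 0.44, "ty": -0.553, "tz": 0.0, "turn": -1.085}, {"tx": 0.44, "ty": -0.553, "tz": 0.0, "turn": -1.085}, {"tx": 0.44, "ty": -0.553, "tz": 0.0, "turn": -1.085}, {"tx": 0.44, "ty": -0.553, "tz": 0.0, "turn": -1.085}, {"tx": 0.44, "ty": -0.553, "tz": 0.0, "turn": -1.085}, {"tx": 0.44, "ty": -0.553, "tz": 0.0, "turn": -1.085}, {"tx": 0.44, "ty": -0.553, "tz": 0.0, "turn": -1.085}, {"tx": 0.44, "ty": -0.553, "tz": 0.0, "turn": -1.085}], "grip": 0.026}}

```text
clock: 2.5
tcp_pos: [0.4359, 0.0919, 0.2105]
ee_rot: [-180.0, 0.0, 83.4]
force: [-0.6, 0.2, 0.6]
opening: 0.0261
finger_force: 0.0
```

Request:
{"api": "drive_tool", "payload": {"moves": [{"tx": 0, "ty": 0, "tz": 0.03, "turn": 0}, {"tx": 0, "ty": 0, "tz": 0.05, "turn": 0}, {"tx": 0, "ty": 0, "tz": 0.065, "turn": 0}, {"tx": 0, "ty": 0, "tz": 0.08, "turn": 0}, {"tx": 0, "ty": 0, "tz": 0.093, "turn": 0}, {"tx": 0, "ty": 0, "tz": 0.093, "turn": 0}, {"tx": 0, "ty": 0, "tz": 0.093, "turn": 0}]}}

```text
clock: 3.2
tcp_pos: [0.4361, 0.093, 0.1178]
ee_rot: [-180.0, -0.0, 83.5]
force: [0.0, 0.1, 0.2]
opening: 0.0261
finger_force: 0.0
```

Request:
{"api": "drive_tool", "payload": {"moves": [{"tx": 0, "ty": 0, "tz": 0, "turn": 0}, {"tx": 0, "ty": 0, "tz": 0, "turn": 0}, {"tx": 0, "ty": 0, "tz": 0, "turn": 0}, {"tx": 0, "ty": 0, "tz": 0, "turn": 0}, {"tx": 0, "ty": 0, "tz": 0, "turn": 0}], "grip": 0.006}}

```text
clock: 3.7
tcp_pos: [0.436, 0.0932, 0.1176]
ee_rot: [180.0, -0.0, 83.5]
force: [0.2, -0.2, -0.4]
opening: 0.0064
finger_force: 0.0
```

```bash
python3 - <<'E'
from h import *
s=get_state();print({k:s[k] for k in("tcp_pos","force","moment","opening","finger_force","ee_rot")})
E
```

```text
{'tcp_pos': array([0.43603567, 0.093216  , 0.11758826]), 'force': array([ 0.1738354 , -0.20019429, -0.39622839]), 'moment': array([ 0.02962544, -0.04530883,  0.03335837]), 'opening': 0.00643145138503206, 'finger_force': 0.0, 'ee_rot': array([ 1.79992894e+02, -2.04654209e-03,  8.35258168e+01])}
```

```bash
python3 - <<'E'
from h import *
s=get_state();a=[]
for n in("top","side"):
    f=grab_frame(n);c=px(f,[s["tcp_pos"]])[0];print(n,c)
    x,y=int(c[0])-45,int(c[1])-65; a.append(cv2.resize(f["frame"][y:y+110,x:x+95],None,fx=4,fy=4,interpolation=cv2.INTER_CUBIC))
    v,u=np.mgrid[y:y+110,x:x+95]; P=w(f,np.c_[u.ravel(),v.ravel()])
    d=f["range_z"][y+50:y+80,x+20:x+70]
    q=P[(P[:,2]>.09)&(P[:,2]<.15)&(P[:,0]>.40)&(P[:,0]<.47)&(P[:,1]>.03)&(P[:,1]<.16)]
    for yy in np.arange(.035,.16,.01):
        m=q[abs(q[:,1]-yy)<.005]
        if len(m):print(round(yy,3),len(m),m.min(0).round(3),m.max(0).round(3))
cv2.imwrite("pics/c2.png",np.hstack(a))
E
```

```text
top [279.3561615  237.81609567]
side [360.32245971 228.29517314]
0.055 1 [0.47  0.057 0.125] [0.47  0.057 0.125]
0.085 2 [0.437 0.088 0.131] [0.437 0.089 0.146]
0.095 10 [0.421 0.091 0.131] [0.446 0.099 0.15 ]
0.105 20 [0.425 0.1   0.126] [0.441 0.109 0.15 ]
0.115 13 [0.431 0.11  0.126] [0.441 0.119 0.136]
0.125 13 [0.431 0.12  0.129] [0.441 0.13  0.137]
0.135 32 [0.431 0.132 0.124] [0.47  0.14  0.139]
0.145 21 [0.435 0.14  0.126] [0.469 0.146 0.14 ]
```

View pics/c2.png

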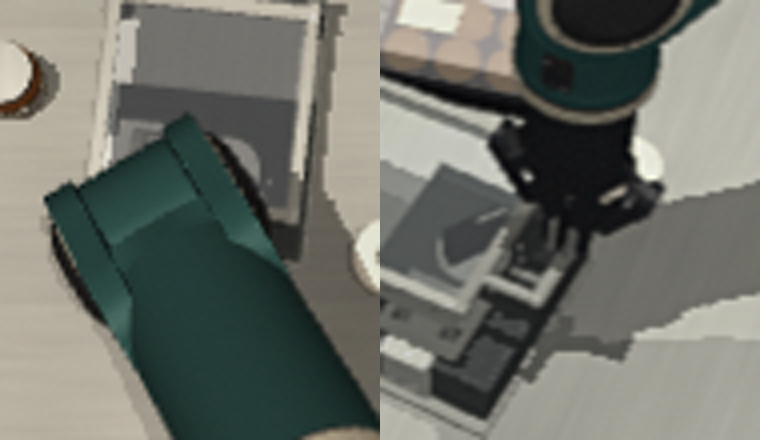

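```bash
python3 - <<'E'
from h import *
f=grab_frame("side");cv2.imwrite("pics/c3.png",cv2.resize(f["frame"][190:250,330:400],None,fx=9,fy=9,interpolation=cv2.INTER_CUBIC))
f=np.load("side0.npy",allow_pickle=True).item()
# bar from initial frame: fine pixel list
P=np.load("sideP.npy");T=np.load("topP.npy")
for Q in(P,T):
  for yy in np.arange(.055,.14,.01):
    m=Q[(abs(Q[:,1]-yy)<.005)&(Q[:,0]<.455)]
    if len(m):print(round(yy,3),len(m),m.min(0).round(3),m.max(0).round(3),m.mean(0).round(4))
E
```

```text
0.055 11 [0.425 0.05  0.125] [0.433 0.057 0.135] [0.4284 0.0528 0.1309]
0.065 15 [0.424 0.06  0.126] [0.437 0.07  0.138] [0.4297 0.0666 0.1332]
0.075 10 [0.426 0.07  0.125] [0.435 0.08  0.135] [0.4307 0.076  0.1315]
0.085 10 [0.428 0.08  0.129] [0.437 0.089 0.137] [0.4315 0.0852 0.1336]
0.095 13 [0.428 0.091 0.128] [0.44  0.099 0.138] [0.4338 0.0953 0.1337]
0.105 14 [0.429 0.101 0.127] [0.439 0.11  0.138] [0.433  0.1059 0.1337]
0.115 8 [0.43  0.114 0.129] [0.439 0.119 0.139] [0.4344 0.1158 0.1345]
0.125 16 [0.431 0.121 0.126] [0.441 0.129 0.138] [0.4358 0.1241 0.1324]
0.135 20 [0.433 0.131 0.126] [0.455 0.14  0.138] [0.4426 0.1363 0.1328]
0.055 11 [0.428 0.052 0.129] [0.438 0.059 0.139] [0.4333 0.0552 0.1335]
0.065 10 [0.431 0.062 0.132] [0.441 0.068 0.141] [0.4359 0.065  0.136 ]
0.075 12 [0.431 0.071 0.125] [0.441 0.078 0.139] [0.4362 0.0747 0.1311]
0.085 12 [0.431 0.081 0.128] [0.441 0.088 0.138] [0.4361 0.0841 0.1331]
0.095 10 [0.434 0.09  0.129] [0.444 0.097 0.141] [0.4382 0.0939 0.135 ]
0.105 16 [0.434 0.1   0.128] [0.444 0.11  0.14 ] [0.4393 0.1048 0.1335]
0.115 12 [0.434 0.112 0.13 ] [0.444 0.119 0.139] [0.4392 0.1159 0.135 ]
0.125 10 [0.438 0.122 0.133] [0.447 0.129 0.138] [0.4414 0.1257 0.1356]
0.135 18 [0.438 0.131 0.128] [0.454 0.138 0.139] [0.4457 0.1351 0.1334]
```

View pics/c3.png

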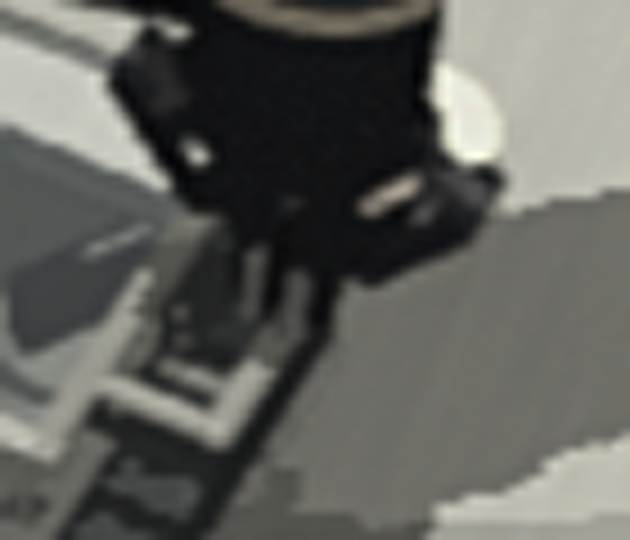

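The fingers (pads at about 255,285 and 290,310 in the zoom) straddle the bar. I'll close fully and read the force.

Request:
{"api": "drive_tool", "payload": {"moves": [{"tx": 0, "ty": 0, "tz": 0, "turn": 0}, {"tx": 0, "ty": 0, "tz": 0, "turn": 0}, {"tx": 0, "ty": 0, "tz": 0, "turn": 0}, {"tx": 0, "ty": 0, "tz": 0, "turn": 0}], "grip": 0.0}}

```text
clock: 4.25
tcp_pos: [0.436, 0.0932, 0.1175]
ee_rot: [-180.0, -0.0, 83.5]
force: [-0.4, 0.1, -0.8]
opening: 0.0001
finger_force: 0.0
```

```bash
python3 - <<'E'
from h import *
s=get_state();p=np.array(s["tcp_pos"]);u=np.array([.9936,-.1132]);v=np.array([.1132,.9936])
f=grab_frame("side");np.save("side4.npy",f,allow_pickle=True)
f0=np.load("side0.npy",allow_pickle=True).item()
V,U=np.mgrid[195:245,335:395];uv=np.c_[U.ravel(),V.ravel()]
P=w(f,uv);a=(P[:,:2]-p[:2])@u;b=(P[:,:2]-p[:2])@v
g=f["frame"].mean(2)
for r in range(206,238):
    o=[]
    for c in range(348,384):
        i=(r-195)*60+c-335
        o.append("%3d"%(round(P[i,2]*1000)) )
    print(r," ".join(o))
print()
for r in range(214,238):
    print(r," ".join("%3d"%round(1000*a[(r-195)*60+c-335]) for c in range(348,384)))
E
```

```text
206 210 211 211 208 126 189 195 231 231 232 235 235 231 235 231 231 246 246 247 246 242 246 244 249 251 253 250 254 255 250 245 239  31  33  36  34
207 204 206 209 206 132 129 190 194 229 226 231 235 225 223 228 230 241 245 246 244 242 239 241 244 1288 246 250 252 249 250 243 243 237  37  34  34
208 199 204 205 205 207 130 195 195 219 218 224 220 215 221 222 239 240 241 246 245 240 236 241 240 242 242 243 244 242 242 239 242 240 238  38 231
209 130 195 197 203 201 197 192 194 217 216 219 224 218 220 216 230 233 236 237 240 230 230 231 232 233 236 239 242 238 239 237 233 239 239 233 235
210 125 129 196 198 199 200 196 192 213 213 216 217 209 207 216 224 227 232 234 233 230 227 229 231 231 230  37  35  34 236 236 236 240 237 231 233
211 128 128 195 193 195 196 196 193 210 205 211 212 207 201 188 222 224 224 228 228 220 225 223 223  33  33  36 205 227 229 228 1288 233 234 233 229
212 129 125 134 191 188 192 195 190 205 208 207 210 204 188 188 214 219 220 223 217 218 217  28  25  28 199 198 211 222 230 224 229 228 234 234 231
213 131 126 127 130 187 191 188 185 187 195 198 207 197 183 18
[... 6498 characters left out ...]
-3  -8  -9  15  14  14  15  13  10   9   7   4   1 -329  -6  -7 -10 -13 -15 -18 -21 -329 -27 -29 -33 -35 -38
234  17  15  12  35  33  29   3  -1  -3  -5  -8  14  15  15  16  13  11  11   7   3   2  -1  -4  -7  -9 -12 -15 -17 -20 -22 -24 -29 -32 -34 -37 -40
235  17  13  11   8   6  28   1  -2  -5  -7  -8  16  14  16  14  13  11   8   5   3  -2  -3  -6  -7 -11 -13 -16 -19 -22 -26 -28 -31 -33 -35 -39 -42
236  14  12   8   7   5   1  -1  -4  -7  -7  14  14  15  14  13  11  11   8   4   2  -2  -4  -7  -9 -11 -15 -17 -21 -23 -26 -29 -31 -35 -38 -40 -43
237  37  12   8   5   2   0  -3  -5  -8  13  15  15  16  15  12  11   9   6   1  -2  -3  -5  -9 -10 -16 -17 -19 -22 -25 -27 -31 -33 -37 -39 -41 -45
```

```bash
python3 - <<'E'
from h import *
s=get_state();p=np.array(s["tcp_pos"]);u=np.array([.9936,-.1132]);v=np.array([.1132,.9936]);print(p,s["joint_positions"])
f=np.load("side4.npy",allow_pickle=True).item()
for r in range(214,232):
    cs=np.arange(355,370);P=w(f,np.c_[cs,0*cs+r]);b=(P[:,:2]-p[:2])@v
    print(r,(b*1000).round().astype(int),(P[:,2]*1000).round().astype(int), f["frame"][r,355:370].mean(1).astype(int))
print("proj tip",px(f,[p-[0,0,.008],np.r_[p[:2]+.011*v,p[2]-.008],np.r_[p[:2]+.011*v,p[2]+.03],[.4325,.088,.128]]))
E
```

```text
[0.4359815  0.09325415 0.11747703] [ 20.69248824  17.14177232 -41.65209453 120.90920371  15.48221409
  47.17262425 -36.80776642]
214 [-91   9   9  10  11  10   1  12  13  17  17  14   6  -4  -5] [ 48 185 187 190 193 194 184 201 203 211 213 210 202 190 190] [33 20 18 20 19 19 20 18 19 18 19 19 18 18 21]
215 [-86 -89  11  10  13  12   2  -2  16  19  15  15   2   0   2] [ 50  48 186 186 191 193 181 177 204 209 205 207 192 191 196] [42 29 19 19 18 17 16 16 17 19 18 18 17 19 20]
216 [-85 -86  10  12  10  11   7  14  12  10  15  12   5   2   4] [ 46  47 180 184 184 187 183 195 193 193 201 199 192 190 194] [47 36 21 19 17 18 14 19 20 20 19 18 20 20 18]
217 [-80 -80   4  10  13  13   5  11  12  13  11   6   7   7   4] [ 49  51 168 178 183 185 176 186 189 192 191 187 189 192 190] [46 39 25 24 33 29 19 17 18 18 18 16 21 17 16]
218 [-78 -82   6   6  13   6   8  10  10  10  11   6   6  11   8] [ 46  43 166 168 179 172 176 180 182 185 188 183 184 192 192] [36 29 22 51 78 66 33 20 19 16 19 18 20 19 17]
219 [-74 -76   6   6  10   8  10  13  13  11  14   5   8  14  11] [ 47  47 162 164 171 170 174 1
[... 1866 characters left out ...]
107]
229 [-40 -41 -42  16  15  14  13   6 -56 -70 -80 -88 -85 -93 -95] [ 46  47  48 132 133 133 134 126  41  23  11   3   8   0  -1] [ 32  43  77  90  83  82  69  43  27  31  59  89 100 102 106]
230 [-36 -38  20  19  17  18  15 -52 -61 -69 -74 -84 -89 -90 -91] [ 47  47 132 132 132 135 133  39  29  20  14   3  -2  -1   0] [ 40  77 129 132  96  78  50  29  27  46  86 100  98 106 107]
231 [-35  24  28  23  22  15 -44 -53 -59 -70 -77 -80 -80 -84 -90] [ 43 131 138 133 134 126  44  33  26  13   5   4   5   2  -4] [ 84 132 159 157 137  95  40  25  34  70  98 101 102 105 107]
proj tip [[360.15841129 229.98931612]
 [358.46154237 232.63807613]
 [359.27380422 224.66850311]
 [362.32228938 225.17704722]]
```

```bash
python3 - <<'E'
from h import *
for n in("side","top"):
    f=np.load(n+"0.npy",allow_pickle=True).item();p=np.array([.2276,-.5821,.2105])
    c=px(f,[p])[0];x,y=int(c[0])-35,int(c[1])-40
    V,U=np.mgrid[y:y+75,x:x+70];uv=np.c_[U.ravel(),V.ravel()];P=w(f,uv)
    m=(np.hypot(*(P[:,:2]-p[:2]).T)<.09)&(P[:,2]>.1)&(P[:,2]<.5);Q=P[m]-p
    ty=np.radians(21.36);a=Q[:,0]*np.sin(ty)-Q[:,1]*np.cos(ty);b=Q[:,0]*np.cos(ty)+Q[:,1]*np.sin(ty)
    print(n,c,"tip px",px(f,[p-[0,0,.008]]))
    i=np.argsort(Q[:,2])[:45]
    for k in i[::2]:print(uv[m][k],"y %.0f x %.0f z %.0f"%(a[k]*1000,b[k]*1000,Q[k,2]*1000))
E
```

```text
side [486.6792051   86.45935521] tip px [[486.07395082  88.365034  ]]
[492  87] y -43 x -2 z 30
[491  87] y -48 x 3 z 34
[485  70] y 44 x 7 z 35
[493  87] y -51 x -2 z 37
[495  87] y -52 x -8 z 38
[489  69] y 45 x -6 z 39
[490  86] y -50 x 8 z 40
[496  86] y -50 x -11 z 40
[487  68] y 48 x 1 z 41
[485  69] y 41 x 9 z 41
[488  69] y 40 x -1 z 42
[490  68] y 45 x -8 z 43
[492  86] y -54 x 3 z 43
[486  67] y 50 x 5 z 44
[495  85] y -50 x -7 z 44
[491  69] y 38 x -10 z 44
[490  85] y -52 x 10 z 45
[485  67] y 47 x 9 z 46
[489  68] y 41 x -3 z 46
[488  67] y 45 x -0 z 47
[493  85] y -55 x 1 z 47
[492  84] y -50 x 4 z 48
[494  85] y -56 x -1 z 48
top [500.47141666 303.17964142] tip px [[499.36528954 302.97948756]]
[491 308] y -47 x 8 z 39
[491 306] y -45 x 13 z 41
[492 306] y -45 x 14 z 48
[491 307] y -50 x 13 z 51
[493 306] y -44 x 14 z 52
[490 309] y -57 x 10 z 55
[493 308] y -50 x 11 z 61
[492 309] y -56 x 11 z 68
[495 307] y -49 x 15 z 78
[494 308] y -54 x 14 z 80
[494 309] y -55 x 12 z 82
[495 308] y -52 x 14 z 83
[496 307] y -48 x 15 z 85
[492 317] y -71 x -6 z 85
[489 312] y -74 x 11 z 86
[496 308] y -50 x 13 z 87
[491 313] y -70 x 6 z 87
[491 314] y -71 x 4 z 88
[497 308] y -48 x 13 z 88
[498 308] y -45 x 12 z 88
[498 307] y -44 x 14 z 89
[492 316] y -71 x -2 z 89
[497 309] y -50 x 10 z 90
```

The depth image shows the fingertips actually end near z ≈ 0.142, just above the bar. That is about 30 mm higher than the stated tool geometry gives, and the starting frame shows the same offset. I'll open, descend another 30 mm and grip.

Request:
{"api": "drive_tool", "payload": {"moves": [{"tx": 0, "ty": 0, "tz": 0, "turn": 0}, {"tx": 0, "ty": 0, "tz": 0, "turn": 0}, {"tx": 0, "ty": 0, "tz": 0, "turn": 0}, {"tx": 0, "ty": 0, "tz": 0, "turn": 0}, {"tx": 0, "ty": -0.001, "tz": 0.005, "turn": 0}, {"tx": 0, "ty": -0.001, "tz": 0.01, "turn": 0}, {"tx": 0, "ty": -0.001, "tz": 0.014, "turn": 0}], "grip": 0.028}}

```text
clock: 5.0
tcp_pos: [0.4347, 0.0933, 0.1029]
ee_rot: [-180.0, 0.0, 83.5]
force: [-0.0, -0.4, -0.3]
opening: 0.0281
finger_force: 0.0
```

Request:
{"api": "drive_tool", "payload": {"moves": [{"tx": 0, "ty": 0, "tz": 0.004, "turn": 0}, {"tx": 0, "ty": 0, "tz": 0.008, "turn": 0}, {"tx": 0, "ty": 0, "tz": 0.012, "turn": 0}, {"tx": 0, "ty": 0, "tz": 0.016, "turn": 0}, {"tx": 0, "ty": 0, "tz": 0.016, "turn": 0}]}}

```text
clock: 5.5
tcp_pos: [0.4348, 0.0933, 0.087]
ee_rot: [-180.0, -0.0, 83.5]
force: [0.2, 0.3, 0.2]
opening: 0.0282
finger_force: 0.0
```

Request:
{"api": "drive_tool", "payload": {"moves": [{"tx": 0, "ty": 0, "tz": 0, "turn": 0}, {"tx": 0, "ty": 0, "tz": 0, "turn": 0}, {"tx": 0, "ty": 0, "tz": 0, "turn": 0}, {"tx": 0, "ty": 0, "tz": 0, "turn": 0}, {"tx": 0, "ty": 0, "tz": 0, "turn": 0}], "grip": 0.004}}

```text
clock: 6.0
tcp_pos: [0.4364, 0.0933, 0.088]
ee_rot: [179.9, -0.0, 83.5]
force: [7.8, -1.1, -4.4]
opening: 0.0099
finger_force: 58.3
```

The bar is gripped with 58 N. Next is the first half of the arc, with ty along box +x.

Request:
{"api": "drive_tool", "payload": {"moves": [{"tx": 0, "ty": 0.002, "tz": -0.012, "turn": 0}, {"tx": 0, "ty": 0.004, "tz": -0.023, "turn": 0}, {"tx": 0, "ty": 0.006, "tz": -0.034, "turn": 0}, {"tx": 0, "ty": 0.008, "tz": -0.0445, "turn": 0}, {"tx": 0, "ty": 0.011, "tz": -0.055, "turn": 0}, {"tx": 0, "ty": 0.0145, "tz": -0.0655, "turn": 0}, {"tx": 0, "ty": 0.0185, "tz": -0.076, "turn": 0}, {"tx": 0, "ty": 0.023, "tz": -0.086, "turn": 0}, {"tx": 0, "ty": 0.028, "tz": -0.0955, "turn": 0}, {"tx": 0, "ty": 0.0335, "tz": -0.105, "turn": 0}, {"tx": 0, "ty": 0.0335, "tz": -0.105, "turn": 0}]}}

```text
clock: 7.1
tcp_pos: [0.4678, 0.0898, 0.1938]
ee_rot: [-179.9, 0.0, 83.5]
force: [-15.9, 2.0, 9.9]
opening: 0.0098
finger_force: 59.5
```

Request:
{"api": "drive_tool", "payload": {"moves": [{"tx": 0, "ty": -0.002, "tz": -0.0015, "turn": 0}, {"tx": 0, "ty": -0.002, "tz": -0.0015, "turn": 0}, {"tx": 0, "ty": -0.002, "tz": -0.0015, "turn": 0}]}}

```text
clock: 7.4
tcp_pos: [0.4684, 0.0898, 0.1951]
ee_rot: [179.8, -0.1, 83.5]
force: [12.8, 2.8, -7.9]
opening: 0.0102
finger_force: 59.6
```

```bash
python3 - <<'E'
from h import *
s=get_state();print(s["tcp_pos"],s["force"],s["moment"])
f=grab_frame("side")
c=px(f,[[.47,.09,.24]])[0].astype(int);print(c)
V,U=np.mgrid[c[1]-60:c[1]+80,c[0]-90:c[0]+60];P=w(f,np.c_[U.ravel(),V.ravel()])
u=np.array([.9936,-.1132]);v=np.array([.1132,.9936]);h=np.array([.6545,.068])
a=(P[:,:2]-h)@u;b=(P[:,:2]-h)@v
m=(b>.035)&(b<.1)&(P[:,2]>.11)&(P[:,2]<.27)&(a<.02)&(a>-.24)
# cover left frame side member
mm=m&(b>.076)&(b<.1); A=np.polyfit(a[mm],P[mm,2],1);print("left member slope",A,np.arctan(-A[0]),mm.sum())
E
```

```text
[0.4684353  0.08978719 0.19514857] [12.7626046   2.77128517 -7.85944876] [ 0.56875121 -2.43083868  0.01207195]
[351 196]
left member slope [-0.51212038  0.12313367] 0.47329683115225246 425
```

Request:
{"api": "drive_tool", "payload": {"moves": [{"tx": 0, "ty": 0.004, "tz": -0.004, "turn": 0}, {"tx": 0, "ty": 0.007, "tz": -0.0086, "turn": 0}, {"tx": 0, "ty": 0.0133, "tz": -0.0176, "turn": 0}, {"tx": 0, "ty": 0.0202, "tz": -0.0261, "turn": 0}, {"tx": 0, "ty": 0.0275, "tz": -0.0344, "turn": 0}, {"tx": 0, "ty": 0.0352, "tz": -0.0422, "turn": 0}, {"tx": 0, "ty": 0.0352, "tz": -0.0422, "turn": 0}]}}

```text
clock: 8.15
tcp_pos: [0.5015, 0.0862, 0.238]
ee_rot: [-180.0, 0.0, 83.5]
force: [-15.4, 1.9, 15.4]
opening: 0.0096
finger_force: 60.7
```

```bash
cat >> h.py <<'E'
U=np.array([.9936,-.1132]);V=np.array([.1132,.9936]);H=np.array([.6545,.068])
def bar(view="side"):
    s=get_state();p=np.array(s["tcp_pos"]);f=grab_frame(view)
    c=px(f,[p+[0,0,.03]])[0].astype(int)
    y,x=np.mgrid[c[1]-25:c[1]+45,c[0]-35:c[0]+35];uv=np.c_[x.ravel(),y.ravel()];P=w(f,uv)
    a=(P[:,:2]-p[:2])@U;b=(P[:,:2]-p[:2])@V;z=P[:,2]-p[2]
    for lo,hi in((.014,.024),(.024,.034),(.034,.043)):
        m=(b>lo)&(b<hi)&(abs(a)<.03)&(z>0)&(z<.06)
        if m.sum():print(view,"b",lo,m.sum(),"a",np.percentile(a[m],[5,50,95]).round(4),"z",np.percentile(z[m],[5,50,95]).round(4))
    m=(abs(b)<.013)&(abs(a)<.02)&(z>-.01)&(z<.06)
    if m.sum():print("finger low z",np.sort(z[m])[:8].round(4))
    print(p,s["force"],s["opening"])
    return f
E
python3 - <<'E'
from h import *
f=bar();cv2.imwrite("pics/c5.png",cv2.resize(f["frame"][130:250,270:420],None,fx=5,fy=5,interpolation=cv2.INTER_CUBIC))
E
```

```text
side b 0.014 16 a [-0.0082 -0.0027  0.0275] z [0.0065 0.0397 0.0443]
side b 0.024 23 a [-0.0071  0.0027  0.0286] z [0.0071 0.0385 0.0449]
side b 0.034 18 a [-0.0088 -0.0039  0.0291] z [0.0106 0.0409 0.0451]
finger low z [0.0195 0.0235 0.0236 0.0264 0.0269 0.0282 0.029  0.0296]
[0.50148986 0.08619692 0.23799759] [-15.40415479   1.91092836  15.44944786] 0.0096002450236244
```

View pics/c5.png

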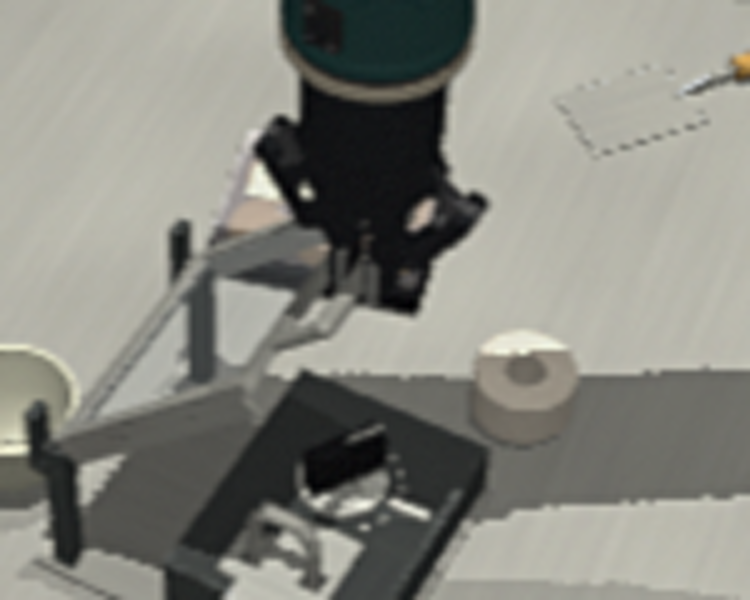

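The bar is held well inside the pads and the cover is about 45° up. I'll continue with a small outward correction.

Request:
{"api": "drive_tool", "payload": {"moves": [{"tx": 0, "ty": 0.002, "tz": -0.004, "turn": 0}, {"tx": 0, "ty": 0.007, "tz": -0.0087, "turn": 0}, {"tx": 0, "ty": 0.0153, "tz": -0.0159, "turn": 0}, {"tx": 0, "ty": 0.0241, "tz": -0.0228, "turn": 0}, {"tx": 0, "ty": 0.0332, "tz": -0.0291, "turn": 0}, {"tx": 0, "ty": 0.0332, "tz": -0.0291, "turn": 0}]}}

```text
clock: 8.8
tcp_pos: [0.5355, 0.0825, 0.2667]
ee_rot: [179.9, -0.1, 83.5]
force: [-1.5, 3.8, 2.7]
opening: 0.0094
finger_force: 59.8
```

Request:
{"api": "drive_tool", "payload": {"moves": [{"tx": 0, "ty": 0.0094, "tz": -0.006, "turn": 0}, {"tx": 0, "ty": 0.019, "tz": -0.0114, "turn": 0}, {"tx": 0, "ty": 0.0288, "tz": -0.0165, "turn": 0}, {"tx": 0, "ty": 0.039, "tz": -0.0208, "turn": 0}, {"tx": 0, "ty": 0.0493, "tz": -0.0248, "turn": 0}, {"tx": 0, "ty": 0.0493, "tz": -0.0248, "turn": 0}]}}

```text
clock: 9.4
tcp_pos: [0.5849, 0.0772, 0.2923]
ee_rot: [179.9, -0.1, 83.5]
force: [-3.3, 4.7, 12.8]
opening: 0.0095
finger_force: 59.5
```

Request:
{"api": "drive_tool", "payload": {"moves": [{"tx": 0, "ty": 0.0105, "tz": -0.0042, "turn": 0}, {"tx": 0, "ty": 0.021, "tz": -0.0071, "turn": 0}, {"tx": 0, "ty": 0.032, "tz": -0.0094, "turn": 0}, {"tx": 0, "ty": 0.043, "tz": -0.0112, "turn": 0}, {"tx": 0, "ty": 0.053, "tz": -0.0124, "turn": 0}, {"tx": 0, "ty": 0.053, "tz": -0.0124, "turn": 0}]}}

```text
clock: 10.0
tcp_pos: [0.6376, 0.0715, 0.3045]
ee_rot: [179.8, -0.1, 83.5]
force: [1.3, 6.1, 9.2]
opening: 0.0094
finger_force: 59.5
```

```bash
python3 - <<'E'
from h import *
f=bar()
E
```

```text
side b 0.014 15 a [-0.0108 -0.0044  0.0047] z [0.0335 0.0377 0.0426]
side b 0.024 14 a [-0.0062 -0.0033  0.0024] z [0.0334 0.0374 0.0402]
side b 0.034 12 a [-0.006  -0.0032  0.0021] z [0.0307 0.036  0.0395]
finger low z [-0.0096 -0.0093 -0.0091 -0.009  -0.0089 -0.0088 -0.0077 -0.0077]
[0.63758676 0.071458   0.30454395] [1.25660712 6.09160611 9.22215993] 0.009366253210749381
```

Request:
{"api": "drive_tool", "payload": {"moves": [{"tx": 0, "ty": 0.005, "tz": -0.001, "turn": 0}, {"tx": 0, "ty": 0.01, "tz": -0.001, "turn": 0}, {"tx": 0, "ty": 0.015, "tz": -0.0012, "turn": 0}, {"tx": 0, "ty": 0.019, "tz": -0.0012, "turn": 0}, {"tx": 0, "ty": 0.022, "tz": -0.0012, "turn": 0}, {"tx": 0, "ty": 0.025, "tz": -0.001, "turn": 0}, {"tx": 0, "ty": 0.025, "tz": -0.001, "turn": 0}]}}

```text
clock: 10.75
tcp_pos: [0.6613, 0.0687, 0.3047]
ee_rot: [179.9, -0.1, 83.6]
force: [1.1, 7.7, 2.1]
opening: 0.0096
finger_force: 61.9
```

Request:
{"api": "drive_tool", "payload": {"moves": [{"tx": 0, "ty": 0.0015, "tz": 0, "turn": 0}, {"tx": 0, "ty": 0.003, "tz": 0, "turn": 0}, {"tx": 0, "ty": 0.0045, "tz": 0, "turn": 0}, {"tx": 0, "ty": 0.005, "tz": 0, "turn": 0}, {"tx": 0, "ty": 0.005, "tz": 0, "turn": 0}]}}

```text
clock: 11.25
tcp_pos: [0.6662, 0.0679, 0.305]
ee_rot: [179.9, -0.1, 83.6]
force: [-1.2, 6.6, 3.6]
opening: 0.0095
finger_force: 61.4
```

Request:
{"api": "drive_tool", "payload": {"moves": [{"tx": 0, "ty": 0.001, "tz": 0, "turn": 0}, {"tx": 0, "ty": 0.002, "tz": 0, "turn": 0}, {"tx": 0, "ty": 0.003, "tz": 0, "turn": 0}, {"tx": 0, "ty": 0.003, "tz": 0, "turn": 0}]}}

```text
clock: 11.65
tcp_pos: [0.6691, 0.0675, 0.3048]
ee_rot: [179.9, -0.1, 83.6]
force: [-0.6, 6.9, 2.6]
opening: 0.0093
finger_force: 61.3
```

Request:
{"api": "drive_tool", "payload": {"moves": [{"tx": 0, "ty": 0.001, "tz": 0.0002, "turn": 0}, {"tx": 0, "ty": 0.002, "tz": 0.0003, "turn": 0}, {"tx": 0, "ty": 0.002, "tz": 0.0003, "turn": 0}]}}

```text
clock: 11.95
tcp_pos: [0.6711, 0.0673, 0.3046]
ee_rot: [179.9, -0.1, 83.5]
force: [-0.9, 7.0, 4.4]
opening: 0.0093
finger_force: 61.4
```

Request:
{"api": "drive_tool", "payload": {"moves": [{"tx": 0, "ty": 0.001, "tz": 0.0002, "turn": 0}, {"tx": 0, "ty": 0.002, "tz": 0.0003, "turn": 0}, {"tx": 0, "ty": 0.002, "tz": 0.0003, "turn": 0}]}}

```text
clock: 12.25
tcp_pos: [0.6732, 0.0671, 0.3045]
ee_rot: [179.9, -0.1, 83.6]
force: [-1.8, 6.0, 4.5]
opening: 0.0099
finger_force: 61.5
```

Request:
{"api": "drive_tool", "payload": {"moves": [{"tx": 0, "ty": 0.001, "tz": 0.0002, "turn": 0}, {"tx": 0, "ty": 0.002, "tz": 0.0003, "turn": 0}, {"tx": 0, "ty": 0.002, "tz": 0.0003, "turn": 0}]}}

```text
clock: 12.55
tcp_pos: [0.6752, 0.0669, 0.3043]
ee_rot: [179.9, -0.1, 83.5]
force: [-1.1, 6.0, 5.9]
opening: 0.0092
finger_force: 61.6
```

```bash
python3 - <<'E'
from h import *
f=bar()
for n in("side","top"):
    f=grab_frame(n)
    x,y=np.meshgrid(np.arange(200,400),np.arange(80,300));P=w(f,np.c_[x.ravel(),y.ravel()])
    a=(P[:,:2]-H)@U;b=(P[:,:2]-H)@V;z=P[:,2]
    m=(z>.14)&(z<.31)&(abs(a)<.06)&(abs(b)<.1)&(abs(b)>.06)
    print(n,m.sum())
    if m.sum()>20:
      for lo in np.arange(.13,.31,.03):
        k=m&(z>lo)&(z<lo+.03)
        if k.sum()>3: print(round(lo+.015,3),k.sum(),np.percentile(a[k],[10,50,90]).round(4))
E
```

```text
side b 0.014 16 a [-0.0114 -0.0039  0.0064] z [0.0329 0.0373 0.0519]
side b 0.024 18 a [-0.0067 -0.0027  0.0028] z [0.0331 0.0363 0.0399]
side b 0.034 9 a [-0.0063 -0.0039  0.0042] z [0.0297 0.0339 0.0381]
finger low z [-0.0095 -0.0095 -0.0092 -0.0092 -0.0087 -0.0085 -0.0084 -0.0082]
[0.67517443 0.0668891  0.30426856] [-1.06183384  6.03666594  5.90294634] 0.0091971292882959
side 743
0.145 80 [-0.0131 -0.001   0.0069]
0.175 124 [-0.0107  0.0001  0.0055]
0.205 123 [-0.0088  0.0027  0.008 ]
0.235 137 [-0.0055  0.0052  0.0109]
0.265 147 [-0.0029  0.009   0.014 ]
0.295 132 [0.0017 0.0129 0.0192]
top 184
0.145 16 [-0.0014  0.0035  0.0044]
0.175 28 [-0.0092  0.0047  0.0075]
0.205 28 [-0.0054  0.0062  0.0095]
0.235 31 [0.0006 0.0102 0.0122]
0.265 32 [-0.0015  0.0125  0.0146]
0.295 49 [0.0046 0.0149 0.0211]
```

The frame's slope gives about 1.66 rad, so it is almost at the stop. I'll creep until contact shows.

Request:
{"api": "drive_tool", "payload": {"moves": [{"tx": 0, "ty": 0.001, "tz": 0.0001, "turn": 0}, {"tx": 0, "ty": 0.002, "tz": 0.0002, "turn": 0}, {"tx": 0, "ty": 0.002, "tz": 0.0002, "turn": 0}]}}

```text
clock: 13.0
tcp_pos: [0.6763, 0.0668, 0.3041]
ee_rot: [-180.0, -0.1, 83.6]
force: [-10.0, 5.0, 9.1]
opening: 0.0094
finger_force: 62.0
```

Request:
{"api": "drive_tool", "payload": {"moves": [{"tx": 0, "ty": 0.001, "tz": 0.0001, "turn": 0}, {"tx": 0, "ty": 0.0015, "tz": 0.0002, "turn": 0}, {"tx": 0, "ty": 0.0015, "tz": 0.0002, "turn": 0}]}}

```text
clock: 13.3
tcp_pos: [0.6765, 0.0668, 0.3041]
ee_rot: [-179.8, -0.0, 83.6]
force: [-23.6, 3.4, 16.6]
opening: 0.0099
finger_force: 62.8
```

At the stop. I'll relax, release, rise and back off.

Request:
{"api": "drive_tool", "payload": {"moves": [{"tx": 0, "ty": -0.0015, "tz": -0.001, "turn": 0}, {"tx": 0, "ty": -0.0015, "tz": -0.001, "turn": 0}]}}

```text
clock: 13.5
tcp_pos: [0.6762, 0.0668, 0.3042]
ee_rot: [-180.0, -0.1, 83.6]
force: [-7.4, 5.8, 2.2]
opening: 0.0095
finger_force: 61.3
```

Request:
{"api": "drive_tool", "payload": {"moves": [{"tx": 0, "ty": 0, "tz": 0, "turn": 0}, {"tx": 0, "ty": 0, "tz": 0, "turn": 0}, {"tx": 0, "ty": 0, "tz": 0, "turn": 0}, {"tx": 0, "ty": 0, "tz": -0.01, "turn": 0}, {"tx": 0, "ty": 0, "tz": -0.03, "turn": 0}, {"tx": 0, "ty": 0, "tz": -0.06, "turn": 0}, {"tx": 0, "ty": 0, "tz": -0.08, "turn": 0}, {"tx": 0, "ty": -0.05, "tz": -0.08, "turn": 0}, {"tx": 0, "ty": -0.1, "tz": -0.08, "turn": 0}, {"tx": 0, "ty": -0.15, "tz": -0.08, "turn": 0}, {"tx": -0.05, "ty": -0.2, "tz": -0.08, "turn": 0}, {"tx": -0.1, "ty": -0.25, "tz": -0.06, "turn": 0}, {"tx": -0.1, "ty": -0.25, "tz": -0.04, "turn": 0}, {"tx": -0.1, "ty": -0.25, "tz": -0.04, "turn": 0}], "grip": 0.04}}

```text
clock: 14.9
tcp_pos: [0.4126, -0.0083, 0.3411]
ee_rot: [-179.8, 0.2, 83.2]
force: [1.4, -0.1, 0.4]
opening: 0.0399
finger_force: 0.0
```

```bash
python3 - <<'E'
from h import *
s=get_state();print(s["tcp_pos"],s["force"],s["opening"],s["clock"])
o=[]
for n in("side","top"):
    f=grab_frame(n);np.save(n+"6.npy",f,allow_pickle=True)
    x,y=np.meshgrid(np.arange(230,400),np.arange(130,270));uv=np.c_[x.ravel(),y.ravel()];P=w(f,uv)
    d=P[:,:2]-[.550,.080];a=d@U;b=d@V;z=P[:,2]
    col=f["frame"].reshape(400,640,3)[uv[:,1],uv[:,0]].mean(1)
    m=(z>.066)&(z<.11)&(a>-.08)&(a<.02)
    k=m&(b<.015)&(b>-.08); print(n,"dial",k.sum(),a[k].mean().round(4),b[k].mean().round(4),np.percentile(z[k],[5,95]).round(3))
    if k.sum()>8:
        A=np.c_[a[k],b[k]];A0=A.mean(0);print(" axis",np.linalg.svd(A-A0)[2][0],np.ptp((A-A0)@np.linalg.svd(A-A0)[2][0]))
    k=m&(b>.03)&(b<.08); print(n,"shackle",k.sum(),np.percentile(a[k],[2,50,98]).round(4),np.percentile(b[k],[2,50,98]).round(4),np.percentile(z[k],[5,95]).round(3))
    q=z*0; m=(z>.038)&(z<.052)&(abs(a+.03)<.12)&(abs(b)<.12);print(" housing",np.percentile(a[m],[1,99]).round(4),np.percentile(b[m],[1,99]).round(4))
    c=px(f,[[.5177,.0615,.08]])[0].astype(int)
    for p in([.5177,.0615,.086],[.5262,.136,.097]):
        i=px(f,[p])[0].round().astype(int); f["frame"][i[1],i[0]]=(0,0,255)
    o.append(cv2.resize(f["frame"][c[1]-30:c[1]+35,c[0]-35:c[0]+30],None,fx=6,fy=6,interpolation=cv2.INTER_NEAREST))
cv2.imwrite("pics/c6.png",np.hstack(o))
E
```

```text
[ 0.41262947 -0.00833475  0.34112758] [ 1.40223752 -0.06382931  0.41500331] 0.03989567628144153 14.9
side dial 123 -0.0347 -0.0205 [0.069 0.09 ]
 axis [0.56304514 0.82642614] 0.05528537197647748
side shackle 77 [-0.0567 -0.0363 -0.0116] [0.0461 0.0541 0.0587] [0.072 0.103]
 housing [-0.1008  0.0327] [-0.0933  0.0891]
top dial 25 -0.0199 -0.0106 [0.077 0.092]
 axis [0.39344047 0.91935009] 0.017948441554897943
top shackle 46 [-0.0518 -0.0295 -0.0063] [0.046  0.0502 0.0554] [0.082 0.105]
 housing [-0.0956  0.0379] [-0.0893  0.0862]
```

View pics/c6.png

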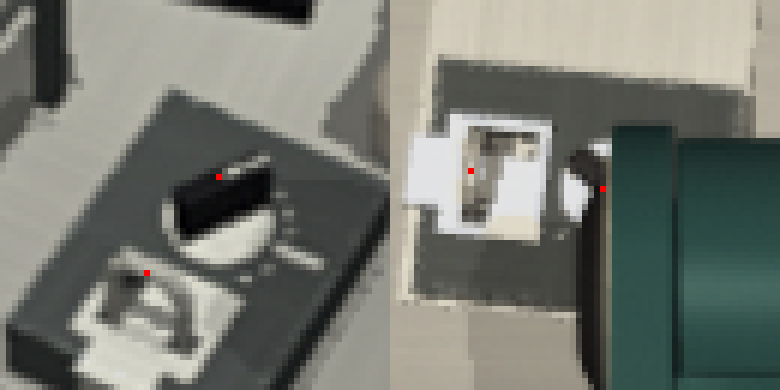

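The side view shows the dial pointer about 56–60° counter-clockwise of the rib, i.e. the -1.05 notch. The markers sit on the dial top (219,177) and the shackle bow (147,272). I'll go above the dial.

```bash
python3 - <<'E'
from h import *
go((.518,.0625,.13),53.5);print(get_state()["joint_positions"])
E
```

```text
tx 0.0793 ty 0.0928 tz 0.2140 turn 0.5227 [1.7994e+02 6.0000e-02 8.3450e+01]
[ 37.19427962  -4.27834467 -37.93863656 107.88277719  -2.64468074
  75.45260076  -6.55489206]
```

Request:
{"api": "drive_tool", "payload": {"moves": [{"tx": 0.026, "ty": 0.031, "tz": 0.03, "turn": 0.14}, {"tx": 0.053, "ty": 0.062, "tz": 0.06, "turn": 0.28}, {"tx": 0.079, "ty": 0.093, "tz": 0.09, "turn": 0.42}, {"tx": 0.079, "ty": 0.093, "tz": 0.13, "turn": 0.52}, {"tx": 0.079, "ty": 0.093, "tz": 0.17, "turn": 0.52}, {"tx": 0.079, "ty": 0.093, "tz": 0.2, "turn": 0.52}, {"tx": 0.079, "ty": 0.093, "tz": 0.214, "turn": 0.52}, {"tx": 0.079, "ty": 0.093, "tz": 0.214, "turn": 0.52}, {"tx": 0.079, "ty": 0.093, "tz": 0.214, "turn": 0.52}]}}

```text
clock: 15.9
tcp_pos: [0.5196, 0.0633, 0.131]
ee_rot: [179.9, -0.1, 53.7]
force: [-0.8, 0.1, 0.9]
opening: 0.0401
finger_force: 0.0
```

```bash
python3 - <<'E'
from h import *
go((.518,.0625,.042),53.5);s=get_state();print(s["tcp_pos"],s["joint_positions"],s["clock"])
p=np.array(s["tcp_pos"]);f=grab_frame("side");c=px(f,[p+[0,0,.03]])[0].astype(int)
x,y=np.meshgrid(np.arange(c[0]-25,c[0]+25),np.arange(c[1]-30,c[1]+25));P=w(f,np.c_[x.ravel(),y.ravel()])-p
k=(np.hypot(P[:,0],P[:,1])<.045)&(P[:,2]>-.02)&(P[:,2]<.07);t=np.radians(53.5)
Y=P[k,0]*np.sin(t)-P[k,1]*np.cos(t);X=P[k,0]*np.cos(t)+P[k,1]*np.sin(t)
for i in np.argsort(P[k,2])[:24:2]:print("y %.0f x %.0f z %.0f"%(Y[i]*1e3,X[i]*1e3,P[k,2][i]*1e3))
E
```

```text
tx -0.0016 ty -0.0008 tz 0.0890 turn 0.0042 [ 1.7992e+02 -1.0000e-01  5.3740e+01]
[0.51963742 0.06331558 0.13103493] [ 21.73132724  23.52391176 -39.07642875 110.22661224  18.50315382
  52.45084646 -62.68857057] 15.9
y 20 x -10 z 21
y 19 x 8 z 23
y -25 x 4 z 26
y 20 x -7 z 27
y 17 x -4 z 27
y 16 x 3 z 27
y -33 x -4 z 29
y 17 x -8 z 29
y 16 x 7 z 30
y 17 x 2 z 31
y 21 x 10 z 31
y 24 x 9 z 32
```

Request:
{"api": "drive_tool", "payload": {"moves": [{"tx": -0.0015, "ty": -0.001, "tz": 0.025, "turn": 0}, {"tx": -0.0015, "ty": -0.001, "tz": 0.045, "turn": 0}, {"tx": -0.0015, "ty": -0.001, "tz": 0.06, "turn": 0}, {"tx": -0.0015, "ty": -0.001, "tz": 0.072, "turn": 0}, {"tx": -0.0015, "ty": -0.001, "tz": 0.08, "turn": 0}, {"tx": -0.0015, "ty": -0.001, "tz": 0.086, "turn": 0}, {"tx": -0.0015, "ty": -0.001, "tz": 0.09, "turn": 0}, {"tx": -0.0015, "ty": -0.001, "tz": 0.09, "turn": 0}]}}

```text
clock: 16.75
tcp_pos: [0.5166, 0.0622, 0.039]
ee_rot: [-180.0, 0.0, 53.7]
force: [-1.2, -0.1, -0.4]
opening: 0.04
finger_force: 0.0
```

Request:
{"api": "drive_tool", "payload": {"moves": [{"tx": 0, "ty": 0, "tz": 0, "turn": 0}, {"tx": 0, "ty": 0, "tz": 0, "turn": 0}, {"tx": 0, "ty": 0, "tz": 0, "turn": 0}, {"tx": 0, "ty": 0, "tz": 0, "turn": 0}, {"tx": 0, "ty": 0, "tz": 0, "turn": 0}], "grip": 0.005}}

```text
clock: 17.25
tcp_pos: [0.5186, 0.0613, 0.04]
ee_rot: [179.8, -0.1, 53.7]
force: [10.3, -4.4, -2.5]
opening: 0.013
finger_force: 62.4
```

```bash
python3 - <<'E'
from h import *
s=get_state();print(s["tcp_pos"],s["force"],s["moment"],s["ee_rot"])
go((.518,.0625,.042),-6.5)
E
```

```text
[0.51864132 0.0613081  0.0400138 ] [10.32949206 -4.3781224  -2.50365987] [-0.79783585 -1.99092118 -0.02744053] [ 1.79825666e+02 -1.14884551e-01  5.36611107e+01]
tx 0.0006 ty -0.0012 tz -0.0020 turn 1.0500 [ 1.7983e+02 -1.1000e-01  5.3660e+01]
```

Request:
{"api": "drive_tool", "payload": {"moves": [{"tx": 0, "ty": 0.003, "tz": 0, "turn": 0.05}, {"tx": 0, "ty": 0.003, "tz": 0, "turn": 0.15}, {"tx": 0, "ty": 0.003, "tz": 0, "turn": 0.25}, {"tx": 0, "ty": 0.003, "tz": 0, "turn": 0.35}, {"tx": 0, "ty": 0.003, "tz": 0, "turn": 0.35}]}}

```text
clock: 17.75
tcp_pos: [0.519, 0.061, 0.0399]
ee_rot: [180.0, -0.0, 33.5]
force: [-4.7, 1.6, 9.2]
opening: 0.0128
finger_force: 64.2
```

Request:
{"api": "drive_tool", "payload": {"moves": [{"tx": 0, "ty": 0, "tz": 0, "turn": 0.1}, {"tx": 0, "ty": 0, "tz": 0, "turn": 0.2}, {"tx": 0, "ty": 0, "tz": 0, "turn": 0.3}, {"tx": 0, "ty": 0, "tz": 0, "turn": 0.35}, {"tx": 0, "ty": 0, "tz": 0, "turn": 0.35}]}}

```text
clock: 18.25
tcp_pos: [0.5192, 0.0606, 0.0399]
ee_rot: [180.0, -0.0, 13.5]
force: [-2.9, -0.3, 9.2]
opening: 0.0127
finger_force: 64.1
```

Forces are low, so the last 20° next.

Request:
{"api": "drive_tool", "payload": {"moves": [{"tx": 0, "ty": 0, "tz": 0, "turn": 0.1}, {"tx": 0, "ty": 0, "tz": 0, "turn": 0.2}, {"tx": 0, "ty": 0, "tz": 0, "turn": 0.28}, {"tx": 0, "ty": 0, "tz": 0, "turn": 0.35}, {"tx": 0, "ty": 0, "tz": 0, "turn": 0.35}]}}

```text
clock: 18.75
tcp_pos: [0.5192, 0.0603, 0.0399]
ee_rot: [180.0, -0.0, -6.6]
force: [-3.6, -2.2, 9.3]
opening: 0.0128
finger_force: 64.1
```

Request:
{"api": "drive_tool", "payload": {"moves": [{"tx": 0, "ty": 0, "tz": 0, "turn": 0}, {"tx": 0, "ty": 0, "tz": 0, "turn": 0}, {"tx": 0, "ty": 0, "tz": 0, "turn": 0}, {"tx": 0, "ty": 0, "tz": -0.01, "turn": 0}, {"tx": 0, "ty": 0, "tz": -0.035, "turn": 0}, {"tx": 0, "ty": 0, "tz": -0.07, "turn": 0}, {"tx": 0, "ty": 0, "tz": -0.1, "turn": 0}, {"tx": 0, "ty": 0, "tz": -0.13, "turn": 0}, {"tx": -0.04, "ty": 0, "tz": -0.16, "turn": 0}, {"tx": -0.08, "ty": 0, "tz": -0.16, "turn": 0}, {"tx": -0.12, "ty": 0, "tz": -0.16, "turn": 0}, {"tx": -0.12, "ty": 0, "tz": -0.16, "turn": 0}], "grip": 0.035}}

```text
clock: 19.95
tcp_pos: [0.3961, 0.0741, 0.1999]
ee_rot: [179.9, -0.0, -6.3]
force: [0.2, -0.2, -0.5]
opening: 0.0352
finger_force: 0.0
```

```bash
python3 - <<'E'
from h import *
s=get_state();print(s["tcp_pos"],s["ee_rot"],s["joint_positions"],s["clock"])
f=grab_frame("side")
x,y=np.meshgrid(np.arange(280,400),np.arange(170,270));uv=np.c_[x.ravel(),y.ravel()];P=w(f,uv)
d=P[:,:2]-[.550,.080];a=d@U;b=d@V;z=P[:,2]
k=(z>.066)&(z<.1)&(a>-.08)&(a<.02)&(b<.015)&(b>-.08);A=np.c_[a[k],b[k]];A0=A.mean(0);v=np.linalg.svd(A-A0)[2][0];print(k.sum(),A0,v,np.degrees(np.arctan2(v[1],v[0])))
k=k&(z>.082);A=np.c_[a[k],b[k]];A0=A.mean(0);v=np.linalg.svd(A-A0)[2][0];print("top face",k.sum(),A0,v)
k=(z>.09)&(z<.105)&(a>-.08)&(a<.02)&(b>.03)&(b<.08);print("bow top",k.sum(),a[k].mean(),b[k].mean(),z[k].mean())
m=(z>.15)&(z<.3)&(abs(a-.11)<.06)&(abs(b)<.1);print("cover slope",np.polyfit(z[m],a[m],1))
c=px(f,[[.5177,.0615,.08]])[0].astype(int)
cv2.imwrite("pics/c7.png",cv2.resize(f["frame"][c[1]-60:c[1]+35,c[0]-65:c[0]+40],None,fx=6,fy=6,interpolation=cv2.INTER_CUBIC))
E
```

```text
[0.39614948 0.07406453 0.19986218] [ 1.79908906e+02 -2.26769256e-02 -6.33497762e+00] [  11.10493873    2.2992595   -26.5604165   121.80189834    1.34950627
   56.16136063 -112.52383658] 19.95
130 [-0.03498264 -0.02019336] [-0.99980212  0.01989252] 178.86016728856512
top face 69 [-0.03397561 -0.02176059] [-0.99954936  0.03001808]
bow top 46 -0.03572445462569352 0.053040281249824954 0.09719523319537304
cover slope [0.13161445 0.0840156 ]
```

View pics/c7.png

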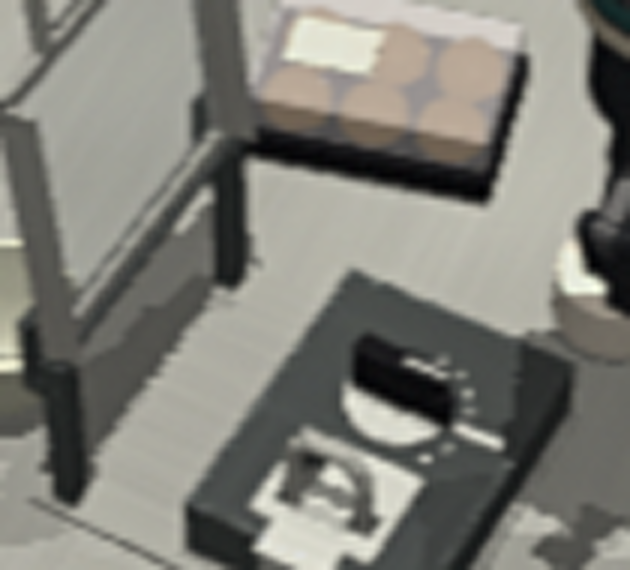

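The picture shows the dial pointing at the rib (475,430) and the cover upright and open. Now the shackle.

```bash
python3 - <<'E'
from h import *
go((.5275,.135,.13),-6.5)
E
```

```text
tx 0.1214 ty -0.0751 tz 0.0702 turn 0.0023 [ 1.7995e+02 -9.0000e-02 -6.3700e+00]
```

Request:
{"api": "drive_tool", "payload": {"moves": [{"tx": 0.04, "ty": -0.025, "tz": 0.0, "turn": 0}, {"tx": 0.08, "ty": -0.05, "tz": 0.0, "turn": 0}, {"tx": 0.105, "ty": -0.068, "tz": 0.02, "turn": 0}, {"tx": 0.1205, "ty": -0.075, "tz": 0.05, "turn": 0}, {"tx": 0.1205, "ty": -0.075, "tz": 0.07, "turn": 0}, {"tx": 0.1205, "ty": -0.075, "tz": 0.09, "turn": 0}, {"tx": 0.1205, "ty": -0.075, "tz": 0.11, "turn": 0}, {"tx": 0.1205, "ty": -0.075, "tz": 0.122, "turn": 0}, {"tx": 0.1205, "ty": -0.075, "tz": 0.132, "turn": 0}, {"tx": 0.1205, "ty": -0.075, "tz": 0.14, "turn": 0}, {"tx": 0.1205, "ty": -0.075, "tz": 0.144, "turn": 0}, {"tx": 0.1205, "ty": -0.075, "tz": 0.144, "turn": 0}]}}

```text
clock: 21.2
tcp_pos: [0.5279, 0.1349, 0.0551]
ee_rot: [-180.0, 0.0, -6.4]
force: [-0.2, 0.8, 0.7]
opening: 0.0352
finger_force: 0.0
```

Request:
{"api": "drive_tool", "payload": {"moves": [{"tx": 0, "ty": 0, "tz": 0, "turn": 0}, {"tx": 0, "ty": 0, "tz": 0, "turn": 0}, {"tx": 0, "ty": 0, "tz": 0, "turn": 0}, {"tx": 0, "ty": 0, "tz": 0, "turn": 0}, {"tx": 0, "ty": 0, "tz": 0, "turn": 0}], "grip": 0.003}}

```text
clock: 21.7
tcp_pos: [0.5283, 0.135, 0.0558]
ee_rot: [-180.0, -0.1, -6.4]
force: [-1.1, -0.6, 7.2]
opening: 0.0082
finger_force: 58.7
```

Gripped with little side force. I'll pull straight up, slowly at first.

Request:
{"api": "drive_tool", "payload": {"moves": [{"tx": 0, "ty": 0, "tz": -0.003, "turn": 0}, {"tx": 0, "ty": 0, "tz": -0.006, "turn": 0}, {"tx": 0, "ty": 0, "tz": -0.01, "turn": 0}, {"tx": 0, "ty": 0, "tz": -0.01, "turn": 0}]}}

```text
clock: 22.1
tcp_pos: [0.5282, 0.1349, 0.0658]
ee_rot: [-180.0, -0.0, -6.4]
force: [-0.6, -0.3, -1.4]
opening: 0.0081
finger_force: 58.4
```

Request:
{"api": "drive_tool", "payload": {"moves": [{"tx": 0, "ty": 0, "tz": -0.006, "turn": 0}, {"tx": 0, "ty": 0, "tz": -0.012, "turn": 0}, {"tx": 0, "ty": 0, "tz": -0.018, "turn": 0}, {"tx": 0, "ty": 0, "tz": -0.024, "turn": 0}, {"tx": 0, "ty": 0, "tz": -0.024, "turn": 0}]}}

```text
clock: 22.6
tcp_pos: [0.5284, 0.1349, 0.0902]
ee_rot: [-180.0, -0.1, -6.4]
force: [-0.1, 0.0, -2.1]
opening: 0.0082
finger_force: 58.4
```

Request:
{"api": "drive_tool", "payload": {"moves": [{"tx": 0, "ty": 0, "tz": -0.007, "turn": 0}, {"tx": 0, "ty": 0, "tz": -0.014, "turn": 0}, {"tx": 0, "ty": 0, "tz": -0.022, "turn": 0}, {"tx": 0, "ty": 0, "tz": -0.032, "turn": 0}, {"tx": 0, "ty": 0, "tz": -0.045, "turn": 0}, {"tx": 0, "ty": 0, "tz": -0.06, "turn": 0}, {"tx": 0, "ty": 0, "tz": -0.08, "turn": 0}, {"tx": 0, "ty": 0, "tz": -0.1, "turn": 0}, {"tx": 0, "ty": 0, "tz": -0.12, "turn": 0}, {"tx": 0, "ty": 0, "tz": -0.135, "turn": 0}, {"tx": 0, "ty": 0, "tz": -0.145, "turn": 0}, {"tx": 0, "ty": 0, "tz": -0.15, "turn": 0}, {"tx": 0, "ty": 0, "tz": -0.15, "turn": 0}, {"tx": 0, "ty": 0, "tz": -0.15, "turn": 0}, {"tx": 0, "ty": 0, "tz": -0.15, "turn": 0}]}}

```text
clock: 24.1
tcp_pos: [0.5276, 0.1347, 0.2385]
ee_rot: [180.0, 0.1, -6.4]
force: [0.8, 0.4, -2.9]
opening: 0.008
finger_force: 58.4
```

```bash
python3 - <<'E'
from h import *
s=get_state();print(s["tcp_pos"],s["force"],s["opening"],s["finger_force"],s["clock"])
f=grab_frame("side");p=np.array(s["tcp_pos"])
x,y=np.meshgrid(np.arange(250,420),np.arange(100,270));P=w(f,np.c_[x.ravel(),y.ravel()]);d=P-p
k=(np.hypot(d[:,0],d[:,1])<.035)&(P[:,2]>.1)&(P[:,2]<p[2]+.04);print("shackle z",np.percentile(P[k,2],[1,50,99]),k.sum())
d=P[:,:2]-[.550,.080];a=d@U;b=d@V;z=P[:,2]
k=(z>.066)&(z<.1)&(a>-.08)&(a<.02)&(b<.015)&(b>-.08);A=np.c_[a[k],b[k]];v=np.linalg.svd(A-A.mean(0))[2][0];print("dial",k.sum(),v)
m=(z>.15)&(z<.3)&(abs(a-.11)<.06)&(abs(b)<.1);print("cover slope",np.polyfit(z[m],a[m],1))
cv2.imwrite("pics/c8.png",cv2.resize(f["frame"][120:260,250:410],None,fx=4.2,fy=4.2,interpolation=cv2.INTER_CUBIC))
E
```

```text
[0.52759784 0.13471888 0.23848475] [ 0.79318382  0.43477341 -2.88028006] 0.008040950139104348 58.39050807058811 24.1
shackle z [0.18855881 0.23646445 0.27798337] 187
dial 114 [-0.99868629 -0.05124152]
cover slope [0.11174324 0.08733721]
```

View pics/c8.png

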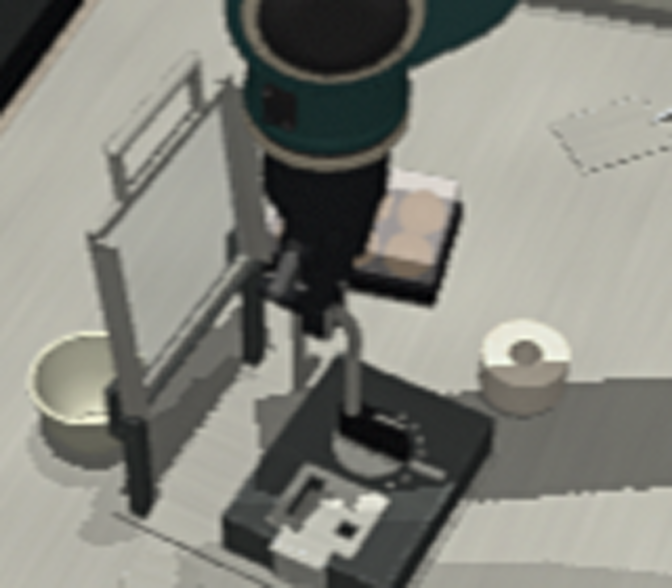

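The shackle is out, hanging from the gripper with its feet at about z 0.185–0.19. The cover leans open, the dial points at the rib, and the holes in the hasp are empty. Handing in.

```bash
python3 -c "
from plant import *
print(hand_in())"
```

```text
the job is handed in; nothing more can be done
None
```

The job is handed in, with no verdict returned: the last camera check showed the cover open against its stop, the dial at the rib, and the shackle held up, legs down, with its feet about 18 cm above the counter.

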